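Roll the gift tin along to its price card

ROBOT

A 6-joint arm with a two-finger parallel gripper is mounted at the origin on the work surface. World frame = base frame: x ahead of the robot, y to its left, z up, the work surface at z = 0. Lengths are in m, angles in rad, forces in N, time in s.
With the tool pointing down it reaches from about 0.275 to 1 m from the base axis. Payload 8.4 kg.
Tool frame: the origin (TCP) lies on the centre line of the jaws, within the pads' length; the fingertips stand 17 mm ahead of it and the grasp point (between the pads) lies 2 mm behind it (bot.tcp_to_tips is the y of the fingertips in the tool frame, in m); y points along the fingers, z is the direction in which the jaws open and shut, and the axes are right-handed (so a half turn about y gives the same grasp; the last joint's range is limited). The gripper opens to 85 mm and grips with 20 to 120 N. Pads are 22 mm wide; open, the fingers measure 114 mm over their backs; the gripper's body (76 mm by 85 mm) begins 54 mm behind the grasp point. The pads swing forward as they close: fully open they stand 13 mm farther back than shut.
Start: joints at [1.231, 0.353, 1.633, -0, 1.155, -0.002], TCP at [0.207, 0.59, 0.248] pointing down, gripper open.
Joint ranges: [-2.63, 2.63], [-0.92, 2.1], [0.06, 2.66], [-1.3, 4.44], [0, 2.69], [-3.02, 3.02]. Speed limits (rad/s): [2.22, 2.22, 2.79, 3.14, 3.14, 3.14].

INTERFACE

Orientations are given as a unit quaternion [x, y, z, w].
In Python, from workcell import bot, hand, kinematics, get_obs, vision, hand_in gives the robot as it stands. The module is installed in compiled form; this text tells all that it offers. Calls block until the motion is done:
- bot.reach(position, orientation): joint-space move of the TCP to a pose.
- bot.servo_line(position, ori=None, velocity=0.15): straight line of the TCP; ori=None keeps the orientation; velocity is the mean speed in m/s.
- bot.goto_joints(angles): joint-space move.
- hand.move_gripper(opening, strength=None): finger opening in m; strength is the grip in N (None keeps the last); returns when the fingers have stopped.
- bot.dwell(seconds).
- kinematics.solve_ik(position, orientation): joint angles nearest the present ones, or None.
- get_obs(): the state.
- vision.read_camera(name): name is "scene" or "side" or "wrist"; returns a dict with "frame" (384x512x3 uint8, red, green, blue), "intrinsics" (3x3 intrinsics, pixels), "dist" ([k1, k2, p1, p2, k3] as OpenCV has them; the pictures are not rectified), "view" (4x4, takes a point from world to camera coordinates). Camera axes: x right, y down, z forward; pixel columns grow to the right and rows downward; lengths in m; the calibration is good to about 2 mm. A picture is of the moment at which its call begins. There is no depth.
A pose or a line that the arm cannot do raises bot.IKError and nothing moves.
- hand_in(): hands the job in, once; it reports no verdict.
The state is a dict: "time_s": time; "joint_pos": joint angles; "joint_vel": joint speeds; "joint_efforts": joint torques, N m; "position": TCP position; "orientation": TCP orientation; "wrist_force": force on the tool from outside, world axes, zero at the start; "ft_torque": the same for the moment, N m; "gripper_width": finger opening in m.
Only numpy, scipy, OpenCV 4.12 (cv2) and the standard library are available. Lean on these libraries where they do the work, as an engineer would, in place of code of your own. Each camera call takes 0.05 s, during which the arm holds its last target.

TASK

The large gift tin lies on its side on the felt-lined display tray, between two clip stands. With the fingertips on top of the tin, roll it along the tray until its middle is level with the stand that holds a card, and leave it lying still there, square across the tray; use as many strokes as you like. Push only on the top of the tin, never from the side, do not pick it up, and leave the pralines and everything else where they are.

Things in the scene. Friction and masses are not known exactly. Their poses are not given: they have to be found in the camera images.
- tin: closed metal tin with a paper band, a smooth cylinder 90 mm in diameter, 120 mm long, 0.3 to 0.6 kg, lying on its side. Origin at its centre (45 mm above the tray floor); x along its axis, y and z turn as it rolls. Left at 0.1 m/s it coasts about 2 cm on the felt; left at rest it stays. A tip that does not slip on its top goes twice as far as the tin, so a long way takes several strokes.
- tray: fixed flat tray, 270 mm (x) by 470 mm (y), floor 6 mm thick lined with felt, with a rim 8 mm wide, 8 mm above the floor. Origin on the table under its centre; the tin rolls along its y axis, in the half away from the robot, centred about 45 mm to +x of the tray's middle.
- card_stand: fixed clip stand with a blank dark card 80 mm wide and 55 mm tall, top 68 mm above the table, just beyond the tray's far (+x) rim, its x and y parallel to the tray's. Origin on the table under the middle of its foot (36 x 50 mm); the card is centred on it. The tin is level with it when the tin's centre has y = 0 in this frame.
- bare_stand: the other fixed clip stand, the same foot and clip but with no card, 19 mm high, on the same edge of the tray towards its other end. Origin on the table under the middle of its foot. Not the place to stop.
- praline0: white praline, a dome 35 wide and 27 high, standing on the robot-side (near) strip of the tray (mm). Loose; leave it alone. Origin at the centre of its underside.
- praline1: dark praline, a dome 35 wide and 27 high, standing on the near strip of the tray (mm). Loose; leave it alone. Origin at the centre of its underside.
- praline2: pink praline, a dome 35 wide and 27 high, standing on the near strip of the tray (mm). Loose; leave it alone. Origin at the centre of its underside.
- gift_box: cardboard gift box 94 x 74 x 49 high, to the left of the tray (mm). Loose; leave it alone. Origin at the centre of its underside.
- jar: amber jar 60 across and 90 high, to the right of the tray (mm). Loose; leave it alone. Origin at the centre of its underside.
- small_tin: small tin 54 across and 70 high, standing upright to the left of the tray (mm). Loose; leave it alone. Origin at the centre of its underside.
- scoop: steel spoon lying on the table to the right of the tray. Loose; leave it alone. Origin under its middle.
- spool: wooden ribbon spool 60 across and 34 high, to the right of the tray (mm). Loose; leave it alone. Origin at the centre of its underside.
Mind the look-alikes: they are no part of the job. Leave any turquoise look-alike of the tin alone. Leave any blue look-alike of the card_stand alone.

How it is judged:
On the way, in this order (a step that is already met when the one before it is completed fails the run):
1. a fingertip presses on the top of the tin (contact force between the fingers and tin above 0.5 N and height (world z) of the grasp point above 0.078 m), for 0.05 s.
2. the tin has rolled through more than 1.1 rad (angle between tin's own z axis and vertical above 1.1 rad), for 0.05 s.
At the end, for the whole second after the job is handed in: the tin lies still on the tray floor, its centre within 10 mm of level with the card stand (measured along the tray), its axis within 0.2 rad of square across the tray and its centre within 75 mm on the far side of the tray's middle line; no bystander has moved 15 mm or more (y of tin in the frame of card_stand between -0.01 and 0.01 m and angle between the x axis of tin and the x axis of tray, either way round below 0.2 rad and z of tin in the frame of tray between 0.047 and 0.054 m and x of tin in the frame of tray between 0 and 0.075 m and linear speed of tin below 0.01 m/s and angular speed of tin below 0.2 rad/s and distance of each of praline0, praline1, praline2, gift_box, jar, small_tin, scoop, spool from where it was at the start of the episode below 0.015 m); the robot touches nothing.
It fails at once if the tin is lifted more than 12 mm or stood up (height (world z) of tin above 0.063 m or angle between tin's own x axis and vertical below 1.3 rad).
It fails at once if the fingers reach down beside the tin and push it from the side (contact while the grasp point is less than 78 mm above the table) (contact force between the fingers and tin above 0.5 N and height (world z) of the grasp point below 0.078 m).
It fails at once if a praline or another bystander is moved 15 mm or more (distance of any of praline0, praline1, praline2, gift_box, jar, small_tin, scoop, spool from where it was at the start of the episode above 0.015 m).
It also fails if it takes over 72 s, if anything falls off the work surface, if the arm or the gripper's body presses on something with over 40 N, if the wrist force passes 120 N, or if a joint passes its speed limit or range.

## Working session

There is one attempt and no reset: what is moved stays moved. The work goes in short steps, each a Python script; the robot and the scene stay as the last script left them, time stands still between calls to the robot, and variables do not carry over. Pictures are saved under pics/ and viewed, and the job is handed in when it is done.

```bash
mkdir -p pics; ls; python3 - <<'E'
from workcell import bot,get_obs,vision
import cv2,numpy as np
o=get_obs();print(o['time_s'],o['position'],o['orientation'],o['gripper_width'],bot.tcp_to_tips)
for n in("scene","side"):
    c=vision.read_camera(n);cv2.imwrite(f'pics/{n}0.png',cv2.resize(c['frame'][:,:,::-1],(800,600),interpolation=cv2.INTER_CUBIC))
    np.savez(f'{n}0.npz',**c); V=np.array(c['view']);print(n,-V[:3,:3].T@V[:3,3],V[2,:3],np.array(c['intrinsics']).tolist(),c['dist'])
E
```

```text
pics
0.0 [0.20699962 0.58923968 0.24755772] [ 0.69752717 -0.11895228  0.11878415 -0.6965605 ] 0.08509860900861103 0.017
scene [ 1.00811278 -0.58180038  1.09087805] [-0.35501418  0.47133889 -0.80734416] [[457.364907659678, 0.0, 259.50869369686575], [0.0, 457.364907659678, 194.045342439753], [0.0, 0.0, 1.0]] [-0.17656903  0.          0.          0.          0.        ]
side [ 0.10870387 -0.6296886   0.80830491] [ 0.4053753   0.59101628 -0.69740277] [[389.90683755226934, 0.0, 256.5011193671411], [0.0, 389.90683755226934, 198.38367212491227], [0.0, 0.0, 1.0]] [0.00343817 0.         0.         0.         0.        ]
```

View pics/scene0.png

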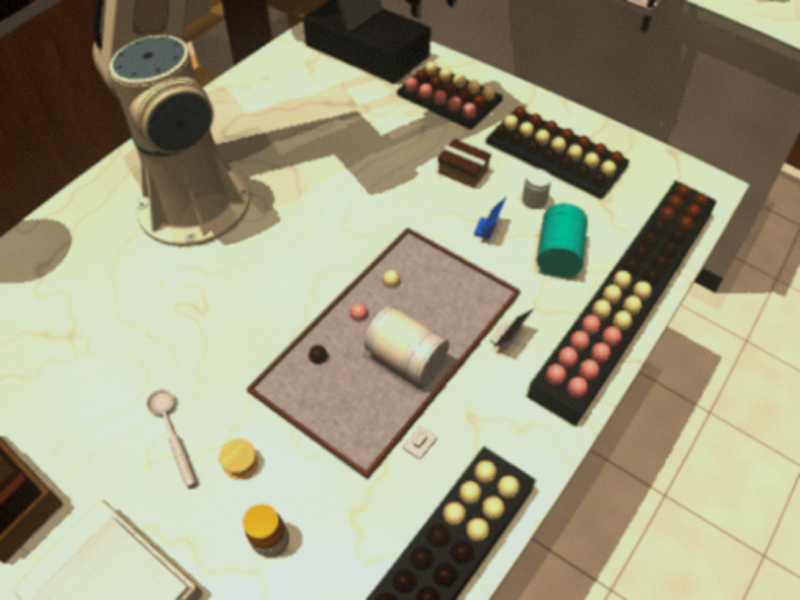

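View pics/side0.png

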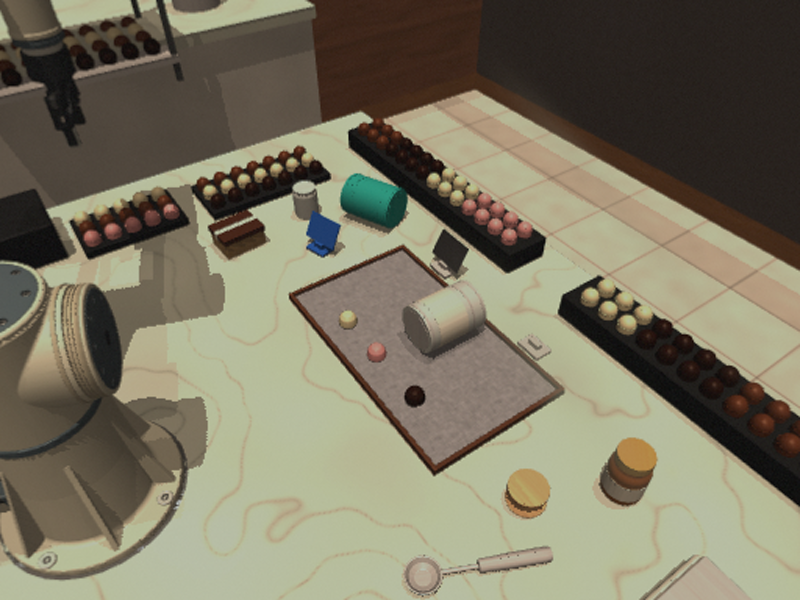

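The scene view shows the tray with corners near (408,231), (518,291), (367,474), (250,389). The tin is at about (405,345), the dark card stand at (512,330) and the bare stand at (420,443). Next I'll enlarge the crops and fit these.

```bash
cat > h.py <<'E'
import numpy as np,cv2
def load(n):
    return dict(np.load(n+'.npz'))
def ray(c,px):
    V=c['view'];K=c['intrinsics'];p=cv2.undistortPoints(np.array([[px]],float),K,np.array(c['dist'],float))[0,0]
    R=V[:3,:3];return -R.T@V[:3,3],R.T@np.array([p[0],p[1],1.])
def onz(c,px,z):
    o,d=ray(c,px);return o+d*(z-o[2])/d[2]
def proj(c,P):
    V=c['view'];P=np.atleast_2d(P).astype(float)
    return cv2.projectPoints(P,cv2.Rodrigues(V[:3,:3])[0],V[:3,3],c['intrinsics'],np.array(c['dist'],float))[0][:,0]
E
python3 - <<'E'
from h import *
c=load('scene0');s=load('side0')
S=lambda U:((U[0]+.5)*.64-.5,(U[1]+.5)*.64-.5)
for n,U in [('c1',(408,231)),('c2',(518,291)),('c3',(367,474)),('c4',(250,389))]: print(n,onz(c,S(U),.014))
for n,U in [('d1',(404,247)),('d2',(562,391)),('d3',(434,471)),('d4',(291,296))]: print(n,onz(s,S(U),.014))
for n,k,(x0,y0,x1,y1) in [('scene',c,(155,140,345,310)),('side',s,(180,150,370,310))]:
    im=k['frame'][y0:y1,x0:x1,::-1];print(n,im.shape)
    cv2.imwrite(f'pics/{n}_crop.png',cv2.resize(im,None,fx=4,fy=3.5 if 0 else 4,interpolation=cv2.INTER_CUBIC)[:600+80])
E
```

```text
c1 [0.4296766 0.1948584 0.014    ]
c2 [0.68795565 0.19754007 0.014     ]
c3 [ 0.68748157 -0.26168712  0.014     ]
c4 [ 0.42770462 -0.26170666  0.014     ]
d1 [0.68339933 0.19604603 0.014     ]
d2 [ 0.67907632 -0.26424489  0.014     ]
d3 [ 0.41739715 -0.26294282  0.014     ]
d4 [0.41960887 0.1964107  0.014     ]
scene (170, 190, 3)
side (160, 190, 3)
```

View crops.

```bash
python3 - <<'E'
from h import *
for n,(x0,y0,x1,y1) in [('scene',(220,180,350,280)),('side',(240,135,370,235))]:
    im=load(n+'0')['frame'][y0:y1,x0:x1,::-1]
    cv2.imwrite(f'pics/{n}_c2.png',cv2.resize(im,None,fx=6,fy=6,interpolation=cv2.INTER_CUBIC))
E
```

```text
(no output)
```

View pics/scene_c2.png

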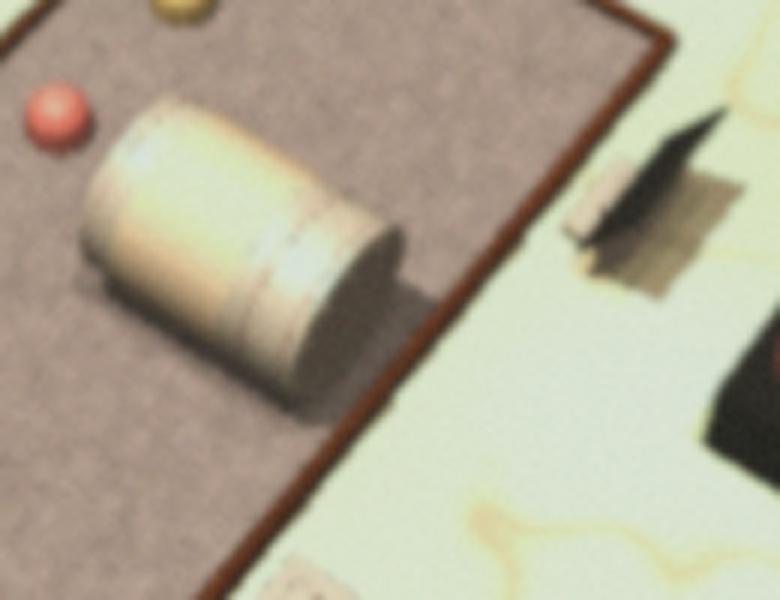

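View pics/side_c2.png

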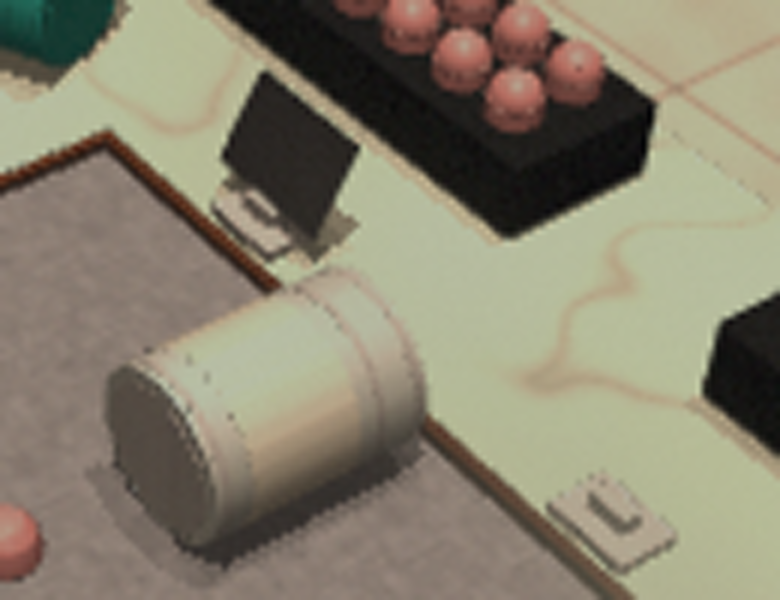

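```bash
cat >> h.py <<'E'
from scipy.optimize import least_squares
TH=np.linspace(0,2*np.pi,120)
def hull(c,q,z=.051):
    x,y,a=q;ax=np.array([np.cos(a),np.sin(a),0]);n=np.array([-np.sin(a),np.cos(a),0]);k=np.array([0,0,1.])
    P=[np.array([x,y,z])+s*.06*ax+.045*(np.cos(t)*n+np.sin(t)*k) for s in(-1,1) for t in TH]
    return cv2.convexHull(proj(c,np.array(P)).astype(np.float32))
def fit(views,q0):
    f=lambda q:np.array([cv2.pointPolygonTest(hull(c,q),(float(u),float(v)),True) for c,p in views for u,v in p])
    return least_squares(f,q0,diff_step=1e-3,x_scale=[.5,.1,.1],loss='soft_l1')
E
python3 - <<'E'
from h import *
c=load('scene0');s=load('side0')
SC=lambda L:[((u+.5)/6-.5+220,(v+.5)/6-.5+180) for u,v in L]
SS=lambda L:[((u+.5)/6-.5+240,(v+.5)/6-.5+135) for u,v in L]
ps=SS([(106,410),(122,365),(200,330),(335,265),(385,300),(425,385),(420,435),(205,548),(125,480)])
pc=SC([(175,97),(110,150),(82,215),(90,255),(200,345),(300,408),(360,345),(403,240),(300,170)])
for v in ([(s,ps)],[(c,pc)],[(s,ps),(c,pc)]):
    r=fit(v,[.6,-.03,.05]);print(r.x,np.round(r.fun,1))
for n,p,z in zip('TL TR BR BL'.split(),SS([(267,70),(360,148),(322,238),(222,158)]),(.068,.068,.014,.014)): print(n,onz(s,p,z))
for n,p in zip(('sc top+y','sc bot-y'),SC([(727,107),(585,245)])): print(n,onz(c,p,.068),onz(c,p,.014))
print('foot',[onz(s,p,.004) for p in SS([(210,205),(270,260)])])
print('bare',[onz(s,p,.004) for p in SS([(548,508),(625,572),(678,538),(600,475)])])
E
```

```text
[ 0.60129073 -0.04364781 -0.01468112] [ 0.7 -0.   0.2 -0.4  0.5  0.5 -0.  -0.   0.2]
[ 0.60559463 -0.04648577 -0.08582823] [ 0.2 -0.3  0.6  0.4 -0.3 -0.4  0.9 -0.3  0.3]
[ 0.60304819 -0.0445184  -0.02922467] [-0.  -0.   0.  -0.6  1.1  1.2  0.6 -0.  -0.5  1.   0.4  0.9  0.9 -1.1
 -1.6 -0.2  0.5  1. ]
TL [0.74449762 0.14185663 0.068     ]
TR [0.7430064  0.06291654 0.068     ]
BR [0.72573548 0.06663793 0.014     ]
BL [0.72277245 0.14938778 0.014     ]
sc top+y [0.74575102 0.14037086 0.068     ] [0.73190036 0.17849588 0.014     ]
sc bot-y [0.73358153 0.03721204 0.068     ] [0.71908842 0.06989108 0.014     ]
foot [array([0.70130422, 0.13083806, 0.004     ]), array([0.70036168, 0.07714889, 0.004     ])]
bare [array([ 0.69949   , -0.13621645,  0.004     ]), array([ 0.70124894, -0.1856284 ,  0.004     ]), array([ 0.73578635, -0.18440441,  0.004     ]), array([ 0.73410277, -0.13446775,  0.004     ])]
```

Estimates: tin at about (0.603, -0.044) with yaw ≈ 0, and the card stand at y ≈ 0.104, where card and foot agree. The tin therefore has to roll about 0.148 m toward +y. I'll move above it and find the top by touch, with the jaws half open along the tin's axis.

```bash
python3 - <<'E'
from h import *
from workcell import bot,hand,kinematics,get_obs,vision
from scipy.spatial.transform import Rotation as R
best=None
for sg in(1,-1):
    z=np.array([sg,0,0.]);y=np.array([0,0,-1.]);q=R.from_matrix(np.c_[np.cross(y,z),y,z]).as_quat()
    J=kinematics.solve_ik([.603,-.053,.20],q);print(sg,q,J)
    if J is not None and (best is None or abs(J[5])<best[0]): best=(abs(J[5]),q)
q=best[1];np.save('q.npy',q)
hand.move_gripper(.04,20)
bot.reach([.603,-.053,.20],q)
bot.servo_line([.603,-.053,.130],velocity=.1)
o=get_obs();print(o['time_s'],o['position'],o['wrist_force'],o['gripper_width'])
f0=np.array(o['wrist_force'])
z=.126
while z>.098:
    bot.servo_line([.603,-.053,z],velocity=.03)
    o=get_obs();f=np.array(o['wrist_force'])-f0
    print(round(z,4),np.round(o['position'],4),np.round(f,2),round(o['time_s'],2))
    if f[2]>2:break
    z-=.0015
for n in('scene','side','wrist'):
    c=vision.read_camera(n);np.savez(n+'1.npz',**c);cv2.imwrite(f'pics/{n}1.png',cv2.resize(c['frame'][:,:,::-1],(800,600),interpolation=cv2.INTER_CUBIC))
E
```

```text
1 [ 0.5 -0.5  0.5 -0.5] [-9.01465824e-02  3.71711589e-01  1.72215779e+00 -4.44089210e-16
  1.04772328e+00 -9.01465824e-02]
-1 [ 0.5  0.5 -0.5 -0.5] None
4.1333 [ 0.60343379 -0.05304819  0.13045496] [ 0.53282129 -0.14774133 -0.16631544] 0.04006052324544694
0.126 [ 0.6031 -0.053   0.1262] [-0.55 -0.27 -0.01] 4.42
0.1245 [ 0.603  -0.053   0.1245] [-0.41 -0.5  -0.64] 4.67
0.123 [ 0.6029 -0.053   0.1229] [-1.04 -0.06  0.13] 4.92
0.1215 [ 0.6029 -0.053   0.1214] [ 0.29 -0.97  0.06] 5.17
0.12 [ 0.6029 -0.053   0.1199] [-0.18  0.23  0.1 ] 5.42
0.1185 [ 0.6029 -0.053   0.1184] [-0.39  0.3   0.95] 5.67
0.117 [ 0.6029 -0.053   0.1169] [-0.98  0.74  0.36] 5.92
0.1155 [ 0.6029 -0.053   0.1154] [-0.25 -0.33  0.03] 6.17
0.114 [ 0.6029 -0.053   0.1139] [-0.96  0.53  0.52] 6.42
0.1125 [ 0.6029 -0.053   0.1124] [-0.76  0.22 -0.13] 6.67
0.111 [ 0.6032 -0.0531  0.1113] [-1.26  0.41  4.14] 6.92
```

View pics/side1.png

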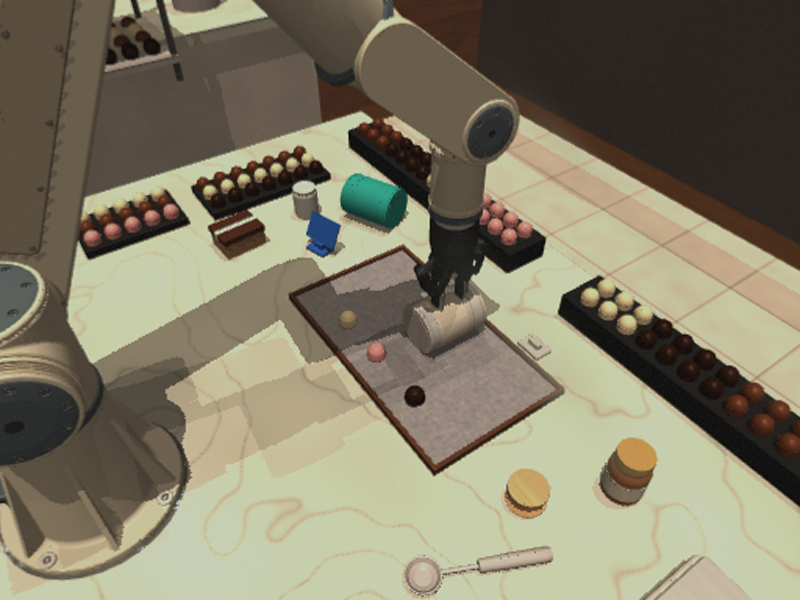

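View pics/scene1.png

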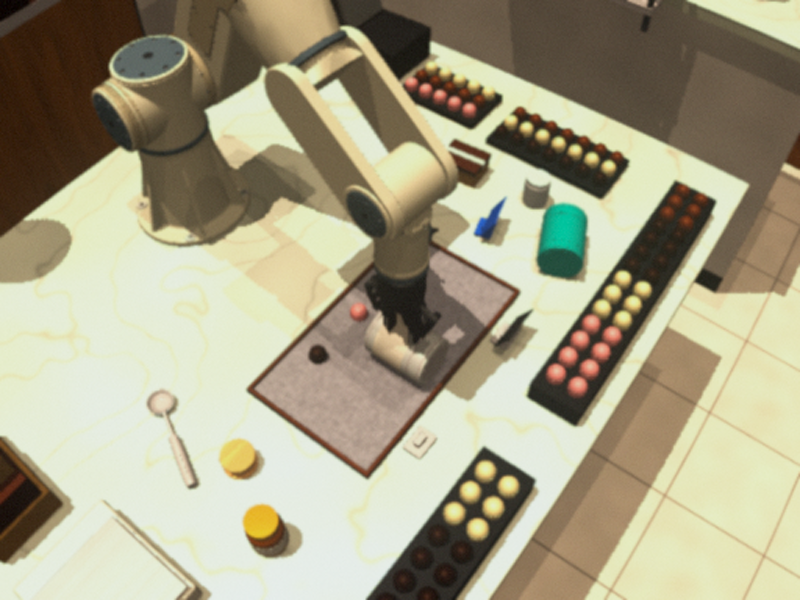

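Both fingers rest on the tin's top. First test stroke: 36 mm.

```bash
cat >> h.py <<'E'
def snap(tag):
    from workcell import vision
    for n in('scene','side'):
        c=vision.read_camera(n);np.savez(n+tag+'.npz',**c)
        x0,y0,x1,y1=dict(scene=(220,160,350,260),side=(230,135,360,235))[n]
        cv2.imwrite(f'pics/{n}{tag}c.png',cv2.resize(c['frame'][y0:y1,x0:x1,::-1],None,fx=6,fy=6,interpolation=cv2.INTER_CUBIC))
E
python3 - <<'E'
from h import *
from workcell import bot,get_obs
y=-.053
def st(s): 
    o=get_obs();print(s,np.round(o['position'],4),np.round(o['wrist_force'],2),round(o['time_s'],2))
bot.servo_line([.603,y,.1105]);st('press')
for k in (.018,.036):
    bot.servo_line([.603,y+k,.1105],velocity=.05);st(k)
bot.servo_line([.603,y+.036,.135],velocity=.08);st('up')
snap('2')
E
```

```text
press [ 0.6033 -0.0531  0.1111] [-1.27 -0.51  8.96] 7.32
0.018 [ 0.6034 -0.0347  0.1114] [-3.1  -0.06 10.25] 7.83
0.036 [ 0.6035 -0.0167  0.1114] [-1.7  -0.55 10.41] 8.33
up [ 0.6033 -0.017   0.1355] [0.42 0.5  0.19] 8.79
```

View pics/side2c.png

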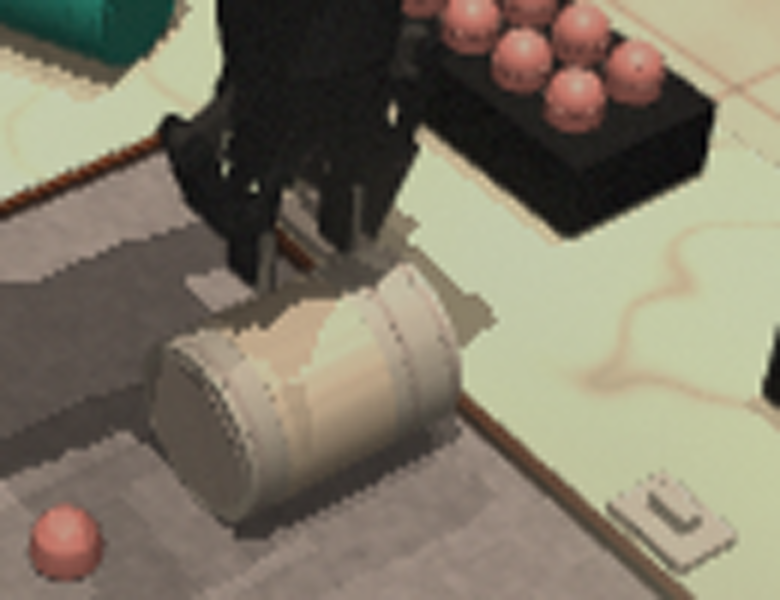

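View pics/scene2c.png

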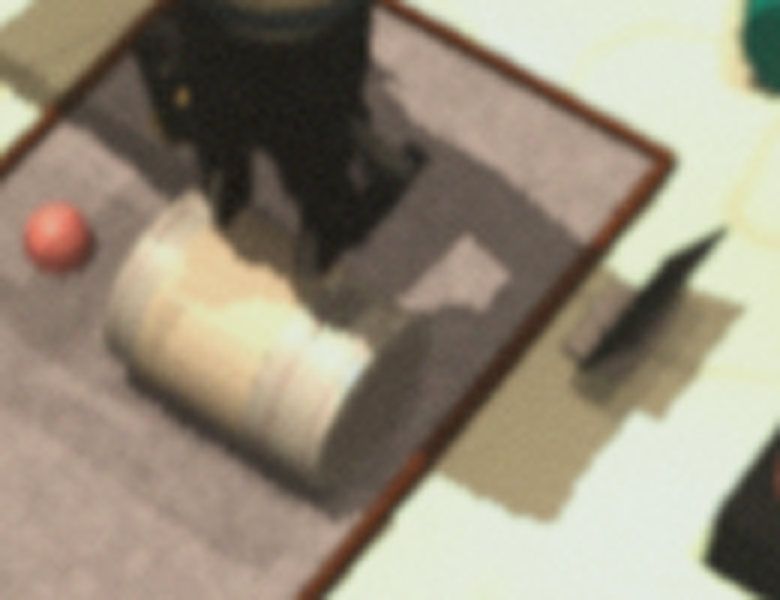

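The tin rolled, and its silhouette is visible in both views. I'll fit its new pose.

```bash
python3 - <<'E'
from h import *
c=load('scene2');s=load('side2')
SC=lambda L:[((u+.5)/6-.5+220,(v+.5)/6-.5+160) for u,v in L]
SS=lambda L:[((u+.5)/6-.5+230,(v+.5)/6-.5+135) for u,v in L]
ps=SS([(150,405),(163,350),(405,262),(455,345),(461,400),(240,523),(190,487),(350,460)])
pc=SC([(107,320),(118,280),(195,192),(120,360),(220,425),(320,478),(380,420),(428,320)])
for v in ([(s,ps)],[(c,pc)],[(s,ps),(c,pc)]):
    r=fit(v,[.6,-.03,.0]);print(r.x,np.round(r.fun,1))
E
```

```text
[ 0.60416535 -0.02424737  0.04682315] [ 0.7  0.8  1.1  1.3 -0.4  0.3  0.5  0.8]
[ 0.60329797 -0.02509302  0.06295996] [ 0.7  0.3  0.8  1.  -0.4 -0.   1.8  0.4]
[ 0.60371423 -0.02474207  0.04861261] [ 0.8  0.6  1.   1.2 -0.4  0.5  0.7  0.9  0.6  0.2  0.8  0.6 -0.5  0.2
  2.   0.6]
```

The tin moved 19 mm against 18 expected with no slip. Yaw is perhaps +0.05, so I'll watch it. Next come two longer strokes.

```bash
cat >> h.py <<'E'
def stroke(yt,d,x=.603,a=.012,z=.1105):
    """tin at yt, roll by d"""
    from workcell import bot,get_obs
    q=np.load('q.npy')
    def st(s):
        o=get_obs();print(s,np.round(o['position'],4),np.round(o['wrist_force'],2),round(o['time_s'],2))
    y=yt-a
    bot.servo_line([x,y,.13],q,velocity=.12)
    bot.servo_line([x,y,z],q,velocity=.05);st('press')
    bot.servo_line([x,y+2*d,z],q,velocity=.05);st('end')
    bot.servo_line([x,y+2*d,.13],q,velocity=.08)
    return yt+d
E
python3 - <<'E'
from h import *
y=stroke(-.025,.026);y=stroke(y,.026)
from workcell import bot
bot.servo_line([.603,y+.03,.17],velocity=.15)
snap('3')
E
```

```text
press [ 0.603  -0.0369  0.1108] [-3.51 -1.11 10.99] 9.76
end [0.6033 0.0155 0.1109] [-1.6   1.03  9.57] 10.95
press [ 0.603  -0.0108  0.1108] [-3.24 -0.03 11.39] 12.25
end [0.6033 0.0416 0.1109] [-1.79  0.72 10.06] 13.44
```

View pics/side3c.png

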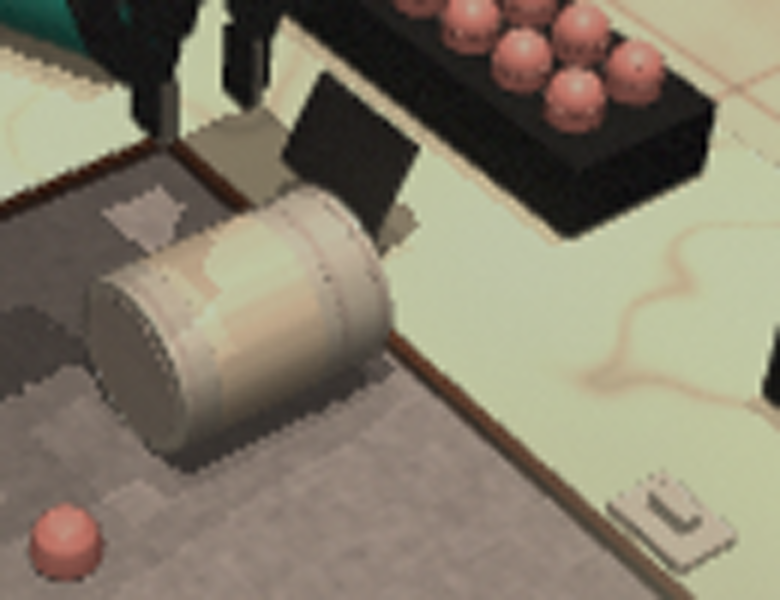

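View pics/scene3c.png

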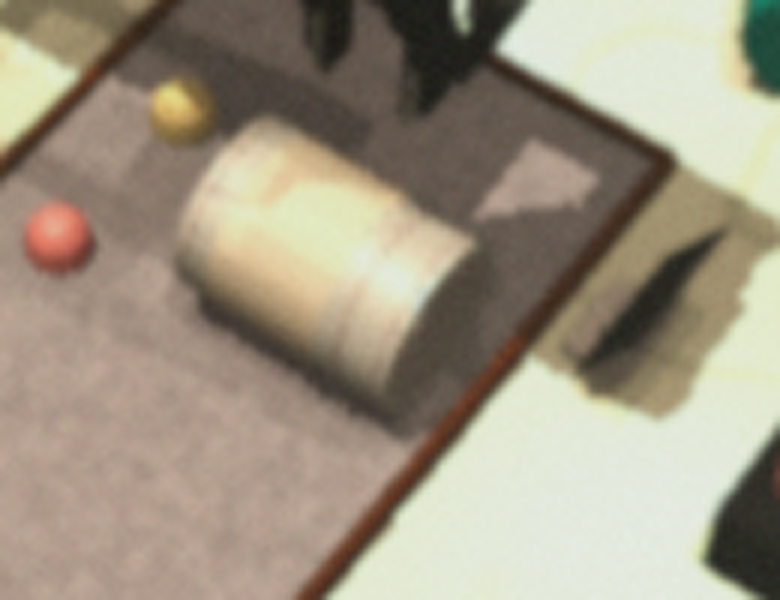

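The side view shows the tin with its lower near corner at (175,455) and its top far end at (315,185). In the scene view its front-bottom corner is at about (385,400).

```bash
python3 - <<'E'
from h import *
c=load('scene3');s=load('side3')
SC=lambda L:[((u+.5)/6-.5+220,(v+.5)/6-.5+160) for u,v in L]
SS=lambda L:[((u+.5)/6-.5+230,(v+.5)/6-.5+135) for u,v in L]
ps=SS([(88,325),(105,278),(200,235),(317,185),(365,225),(391,305),(385,345),(280,408),(175,455),(110,390)])
pc=SC([(180,225),(200,180),(265,117),(178,255),(290,342),(385,400),(440,350),(474,250),(390,185),(478,275)])
for v in ([(s,ps)],[(c,pc)],[(s,ps),(c,pc)]):
    r=fit(v,[.6,.03,.0]);print(r.x,np.round(r.fun,1))
E
```

```text
[0.6047647  0.02674785 0.        ] [ 0.6  0.2  0.3 -0.   0.2  1.1  0.7 -0.6  0.2  0.6]
[0.60133066 0.02642412 0.10377004] [ 0.7  0.7 -0.6  1.6  0.8 -0.9  1.   2.2  0.9  0.4]
[0.60409163 0.02644531 0.02460233] [ 0.8 -0.2  0.2 -0.1  0.1  1.   0.4 -0.5  0.6  0.9  0.2  0.   0.3  1.1
  0.9  0.5  2.1  3.3  0.6  2. ]
```

```bash
python3 - <<'E'
from h import *
y=stroke(.0265,.026);y=stroke(y,.026)
from workcell import bot
bot.servo_line([.603,y+.03,.19],velocity=.15)
snap('4')
E
```

```text
press [0.6031 0.0147 0.1109] [-2.27 -1.52  8.38] 15.54
end [0.6035 0.067  0.111 ] [-0.32  0.41  8.8 ] 16.73
press [0.603  0.0407 0.1108] [-3.88 -1.24 10.23] 18.03
end [0.6033 0.0932 0.1109] [-2.45  1.28 10.82] 19.23
```

View pics/side4c.png

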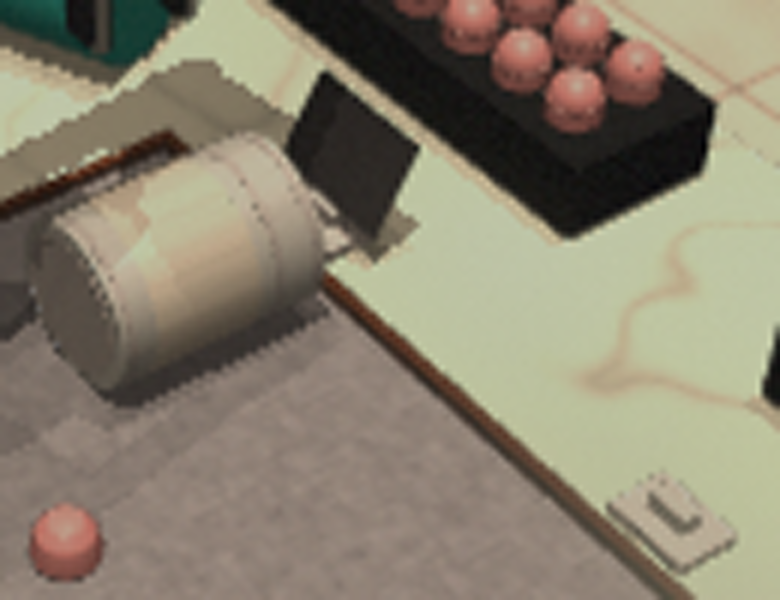

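View pics/scene4c.png

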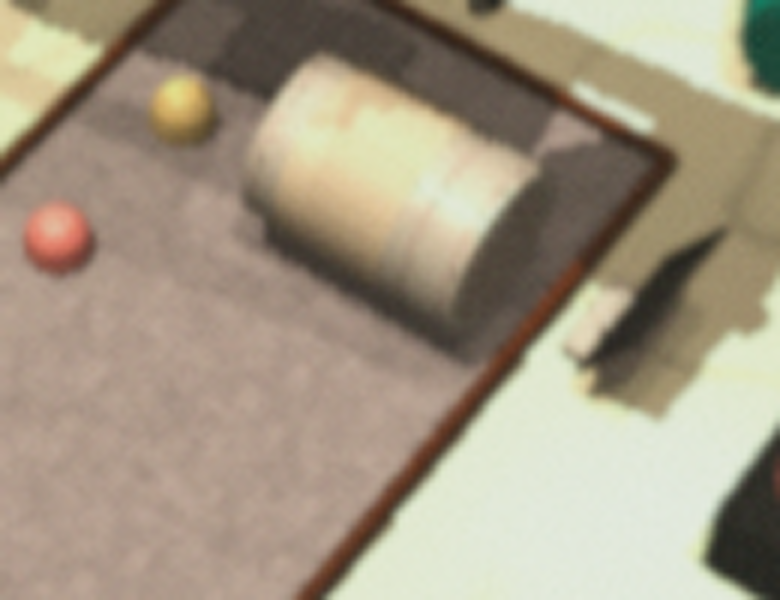

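```bash
python3 - <<'E'
from h import *
c=load('scene4');s=load('side4')
SC=lambda L:[((u+.5)/6-.5+220,(v+.5)/6-.5+160) for u,v in L]
SS=lambda L:[((u+.5)/6-.5+230,(v+.5)/6-.5+135) for u,v in L]
ps=SS([(34,275),(50,225),(140,178),(255,132),(300,170),(326,240),(322,288),(220,345),(110,395),(50,340)])
pc=SC([(246,165),(270,110),(322,53),(245,192),(350,268),(453,325),(500,280),(543,175),(450,108)])
for v in ([(s,ps)],[(c,pc)],[(s,ps),(c,pc)]):
    r=fit(v,[.6,.08,.02]);print(r.x,np.round(r.fun,1))
q=r.x
# overlay
for n,k,o in(('side',s,(230,135)),('scene',c,(220,160))):
    im=cv2.imread(f'pics/{n}4c.png');h=((hull(k,q)[:,0]-o+.5)*6-.5).astype(int)
    cv2.polylines(im,[h.reshape(-1,1,2)],True,(0,0,255),1)
    for e in(-1,1):pass
    cv2.imwrite(f'pics/{n}4o.png',im)
E
```

```text
[0.60405388 0.07685753 0.05336885] [ 1.1  0.3 -0.1  0.1  0.2  0.8 -0.  -0.1  0.4 -0.2]
[0.60281989 0.07800433 0.14480381] [ 0.2  0.6 -0.2  1.1  0.6 -1.2  1.3  0.9  0.1]
[0.60406027 0.07735961 0.09780848] [ 1.3 -0.2  0.   0.2  0.2  0.7 -0.8 -0.2  0.4 -0.   0.3  0.4  0.3  1.1
  0.8 -0.2  1.7  1.6 -0.2]
```

View pics/side4o.png

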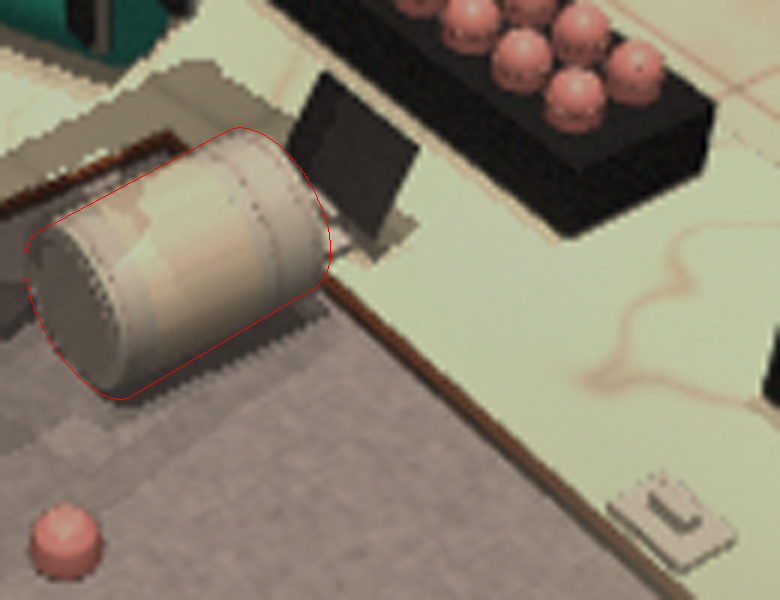

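View pics/scene4o.png

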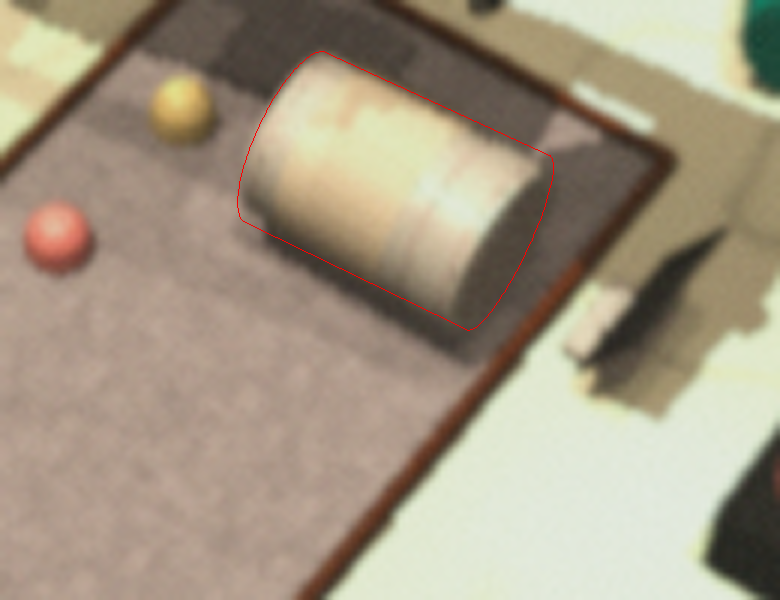

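```bash
python3 - <<'E'
from h import *
c=load('scene4');s=load('side4')
for a in(-.05,0,.05,.1):
    out=[]
    for k in(c,s):
        h=hull(k,[.604,.077,a])[:,0];n=len(h)
        e=np.roll(h,-1,0)-h;L=np.linalg.norm(e,axis=1);i=np.argsort(L)[-2:]
        i=sorted(i,key=lambda j:h[j,1]+h[(j+1)%n,1]);out+=[round(float(e[j,1]/e[j,0]),3) for j in i]
    print(a,'scene top,bot; side top,bot',out)
E
```

```text
-0.05 scene top,bot; side top,bot [0.628, 0.666, -0.395, -0.433]
0 scene top,bot; side top,bot [0.568, 0.602, -0.44, -0.483]
0.05 scene top,bot; side top,bot [0.513, 0.542, -0.488, -0.537]
0.1 scene top,bot; side top,bot [0.46, 0.486, -0.54, -0.595]
```

Edge slopes put the yaw at about 0.04, well within 0.2, and the tin's y at about 0.077. One more stroke of 26.5 mm.

```bash
python3 - <<'E'
from h import *
y=stroke(.0775,.0265)
from workcell import bot
bot.servo_line([.603,y+.01,.25],velocity=.15)
bot.reach([.45,-.15,.30],np.load('q.npy'))
snap('5')
E
```

```text
press [0.6031 0.0656 0.1107] [-2.01 -1.33  7.06] 21.59
end [0.6034 0.119  0.1111] [-0.75  0.63  9.01] 22.8
```

View pics/side5c.png

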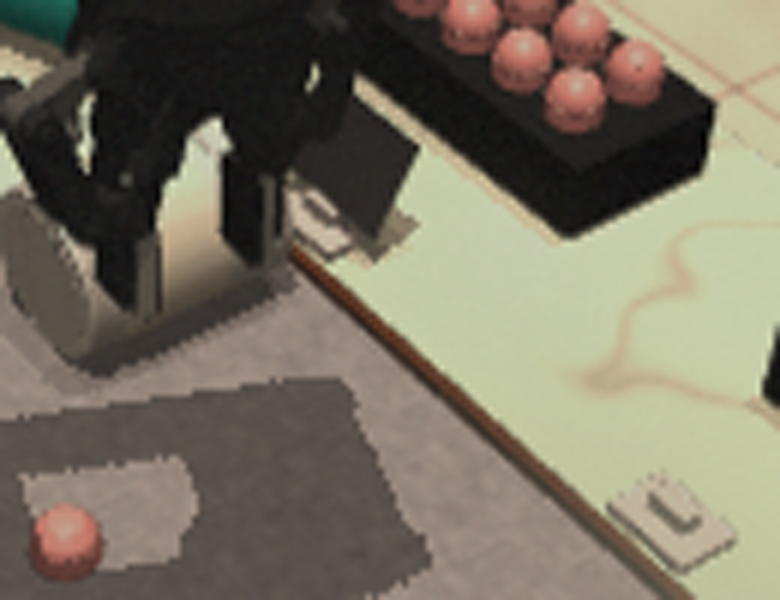

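View pics/scene5c.png

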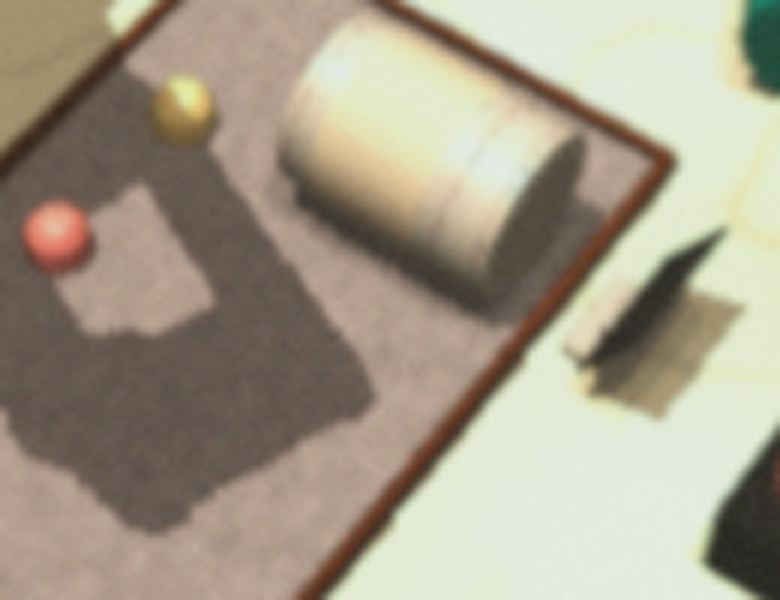

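The gripper hides the tin in the side view, though the scene view is clear. I'll move the arm out of the way and measure again.

```bash
python3 - <<'E'
from h import *
from workcell import bot,get_obs
bot.goto_joints([1.231,.353,1.633,0,1.155,-.002])
print(get_obs()['time_s'])
import h
from workcell import vision
for n,o in(('scene',(220,160)),('side',(220,125))):
    c=vision.read_camera(n);np.savez(n+'6.npz',**c)
    cv2.imwrite(f'pics/{n}6c.png',cv2.resize(c['frame'][o[1]:o[1]+100,o[0]:o[0]+130,::-1],None,fx=6,fy=6,interpolation=cv2.INTER_CUBIC))
    cv2.imwrite(f'pics/{n}6.png',cv2.resize(c['frame'][:,:,::-1],(800,600)))
E
```

```text
28.175
```

View pics/side6c.png

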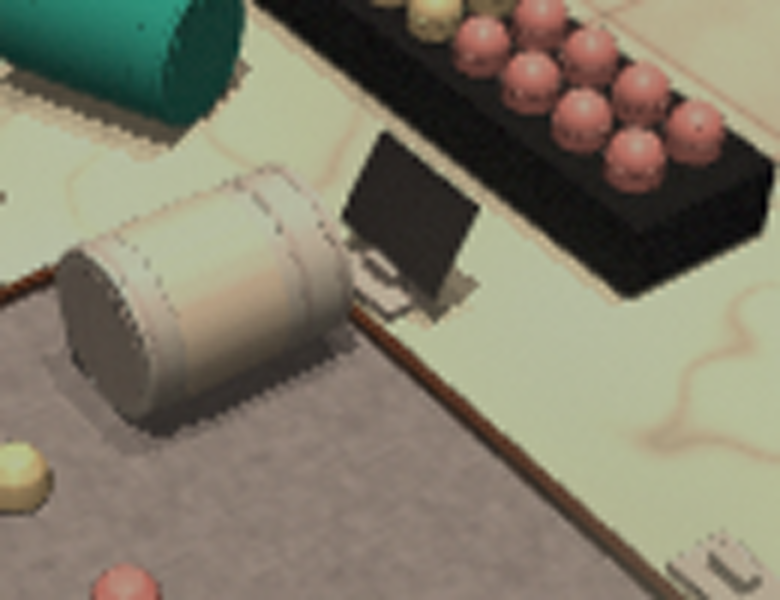

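View pics/scene6c.png

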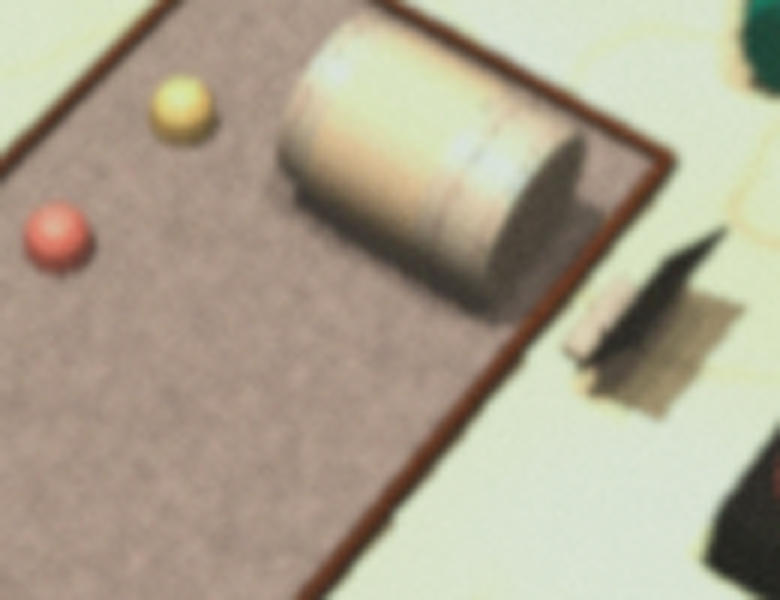

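View pics/scene6.png

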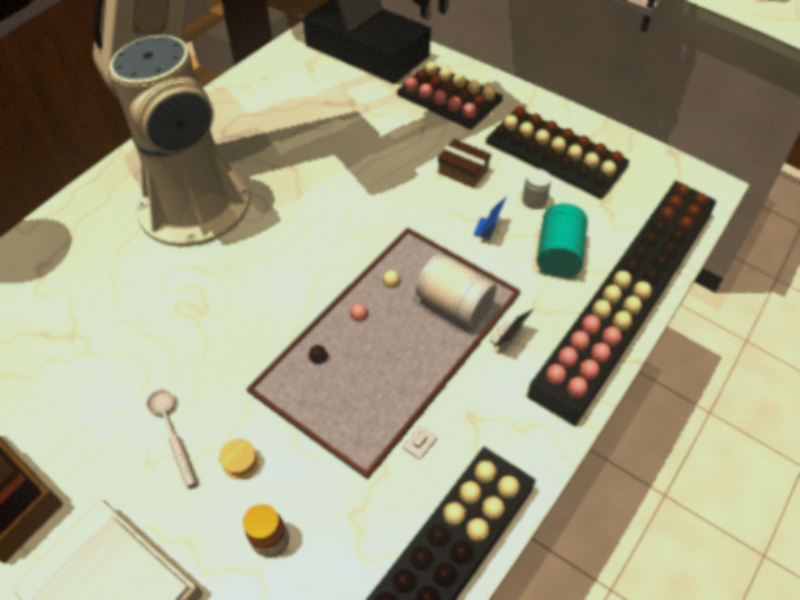

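Nothing else has moved in the scene view. In the side crop the tin spans (58,290) to (352,300). I'll fit it there and refine against the image edges.

```bash
python3 - <<'E'
from h import *
c=load('scene6');s=load('side6')
SC=lambda L:[((u+.5)/6-.5+220,(v+.5)/6-.5+160) for u,v in L]
SS=lambda L:[((u+.5)/6-.5+220,(v+.5)/6-.5+125) for u,v in L]
ps=SS([(57,295),(72,255),(160,208),(275,165),(325,200),(352,268),(350,308),(240,372),(135,420),(75,360)])
pc=SC([(283,130),(300,85),(362,12),(280,160),(380,232),(490,290),(540,245),(585,150),(480,70)])
for v in ([(s,ps)],[(c,pc)],[(s,ps),(c,pc)]):
    r=fit(v,[.604,.105,.03]);print(r.x,np.round(r.fun,1))
for n,k,o,p in(('side',s,(220,125),ps),('scene',c,(220,160),pc)):
    im=cv2.imread(f'pics/{n}6c.png')
    for q,col in((r.x,(0,0,255)),((.604,.104,.03),(255,0,0))):
        h=((hull(k,q)[:,0]-o+.5)*6-.5).astype(int);cv2.polylines(im,[h.reshape(-1,1,2)],True,col,1)
    # card model at y=.104 : foot and card
    for Y in(.104,):
        P=[[.7435,Y+.04,.068],[.7435,Y-.04,.068],[.725,Y-.04,.016],[.725,Y+.04,.016]]
        F=[[.702,Y+.025,.003],[.702,Y-.025,.003],[.738,Y-.025,.003],[.738,Y+.025,.003]]
        for G in(P,F): cv2.polylines(im,[((proj(k,G)-o+.5)*6-.5).astype(int).reshape(-1,1,2)],True,(0,255,255),1)
    cv2.imwrite(f'pics/{n}6o.png',im)
E
```

```text
[0.60390041 0.10676779 0.05348626] [ 0.5  0.4 -0.3  0.8  0.1  0.3  0.1  0.2  0.3 -0. ]
[0.60526672 0.10625009 0.06643498] [ 0.3  0.2 -0.2  0.7 -0.2 -0.4  0.8  0.3  0. ]
[0.60458519 0.10675813 0.06404773] [ 0.4  0.2 -0.4  0.9  0.3  0.5  0.1  0.2  0.2 -0.2  0.5  0.4 -0.   0.8
 -0.3 -0.5  0.6  0.2  0.2]
```

View pics/side6o.png

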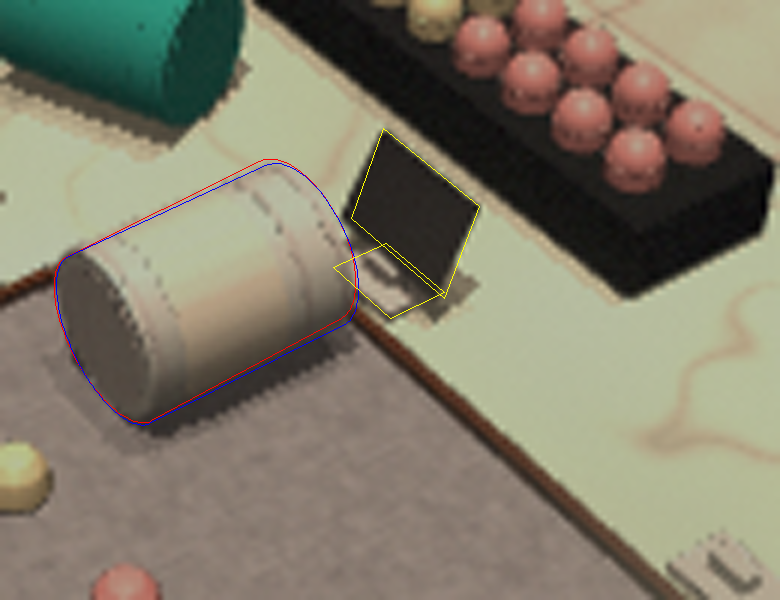

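View pics/scene6o.png

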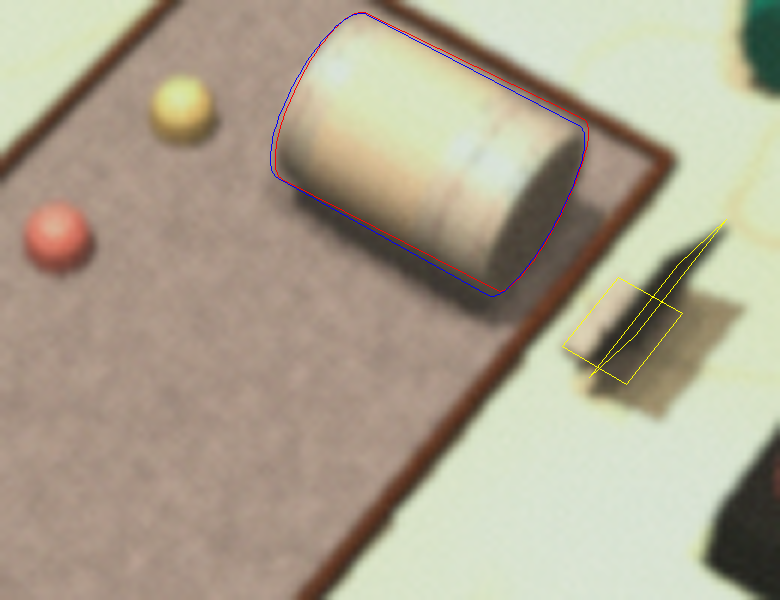

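The tin's centre is at y ≈ 0.105–0.107 and the stand at 0.104–0.106, so they agree within about 3 mm. Yaw is about 0.05. Handing in.

```bash
python3 - <<'E'
from workcell import hand_in,get_obs
print(hand_in(),get_obs()['time_s'])
E
```

```text
the job is handed in; nothing more can be done
the job is handed in; nothing more can be done
```

I rolled the tin along the tray until it was level with the card stand and handed the job in. It took six strokes with both fingertips on top of the tin, pressing with about 10 N. The arm is back at its start pose, clear of everything, and the last clock reading before hand-in was 28 s.

Last checks, from the scene and side cameras:

| What | Measured | Limit |
|---|---|---|
| Level with the card stand | tin centre y ≈ 0.107 m, stand y ≈ 0.104–0.106 m, so about 1–3 mm apart | 10 mm |
| Square across the tray | about 0.05 rad off | 0.2 rad |
| Far side of the tray's middle | about 50 mm | 0–75 mm |
| Bystanders | none visibly moved in the scene picture (by eye, not measured) | under 15 mm |

- **Yaw readings:** the single-view fits disagreed along the way, from 0.05 to 0.14 rad before the last stroke. They agreed at 0.05–0.07 rad in the final pictures.
- **Card model:** my outline of the card was off by one or two pixels at its lower corners. This gives the stand's position an uncertainty of about 2 mm.
- **After hand-in:** I could not read the state again, so there is no verdict to report.

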